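# Rock the sorting gate over and feed the bobbins to green

## Task

The bobbin sorter is set to its red chute. Press the raised end of the yellow seesaw gate down with the fingertips until the gate has rocked fully over and stays there, and only then push both waiting red bobbins along the feed shelf and over its edge, so that they drop onto the gate and roll by themselves into the green chute. Only press and push: lift nothing, let no bobbin run into the red chute, and leave everything else on the bench where it is.

Things in the scene. Friction and masses are not known exactly. Their poses are not given: they have to be found in the camera images.
- sorter_stand: bobbin sorter fixed to the bench, 100x430x121 mm, level on four screw feet that hold it 6 to 42 mm above the bench. Origin: middle of its base plate's underside. y axis along the track, towards the green chute; z up; x across, away from the robot. Along y: green chute +90..+205 mm, yellow seesaw gate -84..+84 (pivot line along x at y 0, z 78), red chute -90..-205, the green one's mirror image, under the feed shelf.
- gate (a joint): angle of the seesaw gate, rad, 0 = level, stops at +0.30 and -0.30. Positive: green-side end raised (parts run to the red chute), as it stands at first. Negative: green-side end down (parts run to the green chute). Stiff hinge, no spring: it stays where it is left; about 3 N down on the pressing point turns it.
- gate_press (a point): pressing point: black rubber patch (46 mm across x 26 mm) on top of the gate's green-side end, 68 mm from the pivot; moves with the gate (stand frame z about 103 mm when raised, 63 when down). The gate is a yellow plate 168 mm long, 62 mm wide, with side rims 8 mm above its face, 52 mm apart.
- green_chute (a point): point just above the floor of the green chute, stand frame (0, 160, 30) mm. The floor falls from z 42 to 14 mm; side and end walls reach 72 mm; 56 mm wide inside.
- feed_edge (a point): middle of the feed shelf's edge above the gate, on its top face: stand frame (0, -84, 113) mm. The level aluminium shelf runs from here to its open end at y -202 mm; 43 mm wide between guides 8 mm high. 3 mm steel ribs across it at y -90 and y -190 keep the bobbins from rolling off; a push of about 1 N takes a bobbin over.
- bobbin_front_center (a point): centre of the waiting bobbin nearer the gate: red coil bobbin with black flanges, 34 mm diameter, 38 mm long, about 50 g, smooth, lying across the shelf so that it rolls along the track; centre 17 mm above the shelf
- bobbin_rear_center (a point): centre of the waiting bobbin behind it, farther from the gate; same as the other. There is free shelf behind it for the fingertips
- yellow_mug: bystander: yellow mug, 69 mm across, 68 mm high, far side; origin under its centre
- plated_module_0: bystander: closed module with grey metal cover, 89x61x20 mm, far side; origin under its centre
- flux_bottle: bystander: small brown bottle with dropper cap, 33 mm across, 102 mm high, near edge; origin under its centre
- tape: bystander: roll of black tape lying flat, 62 mm across, 19 mm high, far side; origin under its centre
- flux_pot: bystander: black rubber pot, 62 mm across, 42 mm high, near edge; origin under its centre
There are look-alikes about, which are no part of the job. What is shaped like the part that bears bobbin_front_center but orange is not meant.

How it is judged (in metres and radians):
On the way, in this order (a step that is already met when the one before it is completed fails the run):
1. the gate is rocked fully over to green while both bobbins still wait on the shelf (value of joint gate below -0.22 rad and y of each of bobbin_front_center, bobbin_rear_center in the frame of sorter_stand below -0.08 m and z of each of bobbin_front_center, bobbin_rear_center in the frame of sorter_stand above 0.12 m), for 0.2 s.
2. both bobbins have rolled into the green chute (value of joint gate below -0.22 rad and y of each of bobbin_front_center, bobbin_rear_center in the frame of sorter_stand above 0.09 m and z of each of bobbin_front_center, bobbin_rear_center in the frame of sorter_stand below 0.075 m and x of bobbin_front_center in the frame of sorter_stand between -0.03 and 0.03 m and x of bobbin_rear_center in the frame of sorter_stand between -0.03 and 0.03 m), for 0.2 s.
At the end, for the whole second after the job is handed in: The gate is over to the green side (below -0.22 rad of -0.30) and both bobbins lie at rest (under 0.03 m/s) inside the green chute (all of step 2 and linear speed of each of bobbin_front, bobbin_rear below 0.03 m/s); the robot touches nothing.
It fails at once if a bobbin is lifted (its centre more than 30 mm above its height on the shelf) (z of any of bobbin_front_center, bobbin_rear_center in the frame of sorter_stand above 0.16 m).
It fails at once if a bobbin is carried or pushed past the gate's pivot instead of rolling there by itself ((y of bobbin_front_center in the frame of sorter_stand above 0.02 m and contact force between the fingers and bobbin_front above 0.2 N) or (y of bobbin_rear_center in the frame of sorter_stand above 0.02 m and contact force between the fingers and bobbin_rear above 0.2 N)).
It fails at once if a bobbin runs into the red chute ((y of bobbin_front_center in the frame of sorter_stand below -0.085 m and z of bobbin_front_center in the frame of sorter_stand below 0.09 m) or (y of bobbin_rear_center in the frame of sorter_stand below -0.085 m and z of bobbin_rear_center in the frame of sorter_stand below 0.09 m)).
It fails at once if a bystander is moved by more than 20 mm (distance of any of yellow_mug, plated_module_0, flux_bottle, tape, flux_pot from where it was at the start of the episode above 0.02 m).
It also fails if it takes over 42 s, if anything falls off the work surface, if the arm or the gripper's body presses on something with over 40 N, if the wrist force passes 120 N, or if a joint passes its speed limit or range.

## Robot

A 6-joint arm with a two-finger parallel gripper is mounted at the origin on a cart in front of the work surface, level with it; the furniture and walls round the work are solid. World frame = base frame: x ahead of the robot, y to its left, z up, the work surface at z = 0. Lengths are in m, angles in degrees, forces in N, time in s.
With the tool pointing down it reaches from about 0.35 to 0.875 m from the base axis. Payload 4.2 kg.
Tool frame: the origin (TCP) lies at the very end of the fingers, on their centre line; the grasp point (between the pads) lies 19 mm behind it (r.hold_point_z is the distance from the TCP to the grasp point, in m); z points along the fingers, y is the direction in which the jaws open and shut (so a half turn about z gives the same grasp; the last joint's range is limited). The gripper opens to 87 mm and grips with 3 to 60 N. Pads are 19 mm wide; open, the fingers measure 117 mm over their backs; the gripper's body (75 mm by 190 mm) begins 51 mm behind the grasp point.
Start: joints at [86.207, 22.042, 0.453, 0, -68.411, -14.817], TCP at [0.199, 0.592, 0.194] pointing down, gripper open.
Joint ranges: [-179.83, 179.83], [-69.29, 118.12], [-61.27, 80.66], [-181.25, 117.63], [-171.15, -9.14], [-177.46, 177.46]. Speed limits (degrees/s): [159.86, 159.86, 180, 180, 180, 180].

## Interface

Orientations are given as a 3x3 rotation matrix whose columns are the frame's x, y, z axes.
In Python, from station import r, cams, ticket gives the robot as it stands.
- The arm moves only by the tool drive_tool, never from a script. Its argument "deltas" is a list of rows, each an object of numbers: "dx", "dy", "dz": the shift along the tool's x, y, z in m; "wx", "wy", "wz": the turn, a rotation vector about the tool's x, y, z in degrees. A call has 1 to 20 rows; each row is the pose to reach, as a shift and turn from the pose commanded when the call began, along the tool's axes at that moment; what a row does not reach only later rows make up. A row lasts 1/10 s, in which the tool goes at most 50 mm and 8.59 degrees, less where a joint would pass 70% of its speed; a pose out of reach is approached as far as the arm can. A call with a gripper value outside its range is refused whole. "gripper" is the opening, from 0 (shut) to 1 (fully open), set as the call begins (left out, the last holds). The fingers move at their own pace and stop on an object; the grip force is fixed at half the most. Time passes only in rows, so rows that repeat a pose let the fingers close. It gives the time, the measured TCP pose, the force and the opening at its end, in the units of the state.
- r.sense(): the state, without advancing time (a new reading comes with each control period).
- cams.capture(name): name is "scene" or "top" or "wrist"; returns the picture (384x512x3 uint8, red, green, blue); there is no depth.
- cams.camera_model(name): a dict with "intrinsics" (3x3 intrinsics, pixels), "distortion" ([k1, k2, p1, p2, k3] as OpenCV has them; the pictures are not rectified), "extrinsics" (4x4, takes a point from world to camera coordinates); the wrist camera has in their place "T_tool_cam" (4x4, takes a point from camera to tool coordinates, whose origin is the TCP and whose axes are the flange's). Camera axes: x right, y down, z forward; pixel columns grow to the right and rows downward; lengths in m; the calibration is good to about 2 mm. A picture is of the moment at which its call begins: read the wrist's pose just before it. camera_model takes no time and is no camera call.
- ticket.finish_job(): hands the job in, once; it reports no verdict.
The state is a dict: "time_s": time; "joints": joint angles; "joint_velocities": joint speeds; "effort": joint torques, N m; "tcp_pos": TCP position; "ee_rot": TCP orientation; "wrist_force": force on the tool from outside, world axes, zero at the start; "moment": the same for the moment, N m; "gripper_width": opening from 0.0 (shut) to 1.0 (fully open).
Only numpy, scipy, OpenCV 4.12 (cv2) and the standard library are available. Lean on these libraries where they do the work, as an engineer would, in place of code of your own. Each camera call takes 0.05 s, during which the arm holds its last target.

## Working session

There is one attempt and no reset: what is moved stays moved. The work goes in short steps, Python scripts to look and compute and a tool call to move; the robot and the scene stay as the last step left them, time stands still between calls to the robot, and variables do not carry over. Pictures are saved under pics/ and viewed, and the job is handed in when it is done.

Besides the shell and the picture viewer there is one more tool, called after "Request:" as name([rows], argument=value, ...), one row to a line, values as JSON. drive_tool: Moves the arm, as the interface text tells. Its arguments: {"type":"object","properties":{"deltas":{"type":"array","items":{"type":"object","properties":{"dx":{"type":"number"},"dy":{"type":"number"},"dz":{"type":"number"},"wx":{"type":"number"},"wy":{"type":"number"},"wz":{"type":"number"}}}},"gripper":{"type":"number"}},"required":["deltas"]}

```bash
mkdir -p pics; python3 - <<'E'
from station import r,cams,ticket
import cv2
s=r.sense();print(s['time_s'],s['tcp_pos'],s['ee_rot'],s['gripper_width'])
for n in ['scene','top','wrist']:
    im=cams.capture(n);cv2.imwrite(f'pics/{n}0.png',cv2.cvtColor(im,cv2.COLOR_RGB2BGR));print(n,cams.camera_model(n))
E
```

```text
0.0 [0.19921053 0.59170796 0.19284094] [[ 9.47654803e-01 -3.19296061e-01 -6.31586833e-04]
 [-3.19296679e-01 -9.47652514e-01 -2.08412561e-03]
 [ 6.69282482e-05  2.17669522e-03 -9.99997629e-01]] 1.0027165262106708
scene {'intrinsics': array([[433.51070819,   0.        , 257.89517356],
       [  0.        , 433.51070819, 195.95570974],
       [  0.        ,   0.        ,   1.        ]]), 'distortion': array([0.02160046, 0.        , 0.        , 0.        , 0.        ]), 'extrinsics': array([[ 0.90034909, -0.43510522,  0.00741378, -0.49815782],
       [-0.2894944 , -0.6115874 , -0.73631097,  0.38757525],
       [ 0.32490692,  0.66079067, -0.67660268,  0.90526013],
       [ 0.        ,  0.        ,  0.        ,  1.        ]])}
top {'intrinsics': array([[434.9197961 ,   0.        , 258.11882424],
       [  0.        , 434.9197961 , 190.82675838],
       [  0.        ,   0.        ,   1.        ]]), 'distortion': array([-0.07057059,  0.        ,  0.        ,  0.        ,  0.        ]), 'extrinsics': array([[-0.0082989 , -0.99995121, -0.00535721,  0.172545  ],
       [-0.98768125,  0.009034  , -0.15621821,  0.61637035],
       [ 0.15625899,  0.00399478, -0.98770804,  1.26698745],
       [ 0.        ,  0.        ,  0.        ,  1.        ]])}
wrist {'intrinsics': array([[318.91880943,   0.        , 257.85085061],
       [  0.        , 318.91880943, 192.17396503],
       [  0.        ,   0.        ,   1.        ]]), 'distortion': array([0.00815032, 0.        , 0.        , 0.        , 0.        ]), 'T_tool_cam': array([[ 9.53043666e-04, -9.64656185e-01, -2.63510031e-01,
         7.15134287e-02],
       [ 9.99999117e-01,  6.75356506e-04,  1.14438146e-03,
        -8.43806093e-04],
       [-9.25971439e-04, -2.63510889e-01,  9.64655977e-01,
        -1.91204440e-01],
       [ 0.00000000e+00,  0.00000000e+00,  0.00000000e+00,
         1.00000000e+00]])}
```

View pics/scene0.png

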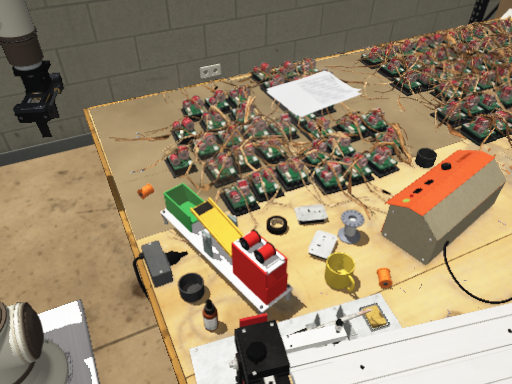

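View pics/top0.png

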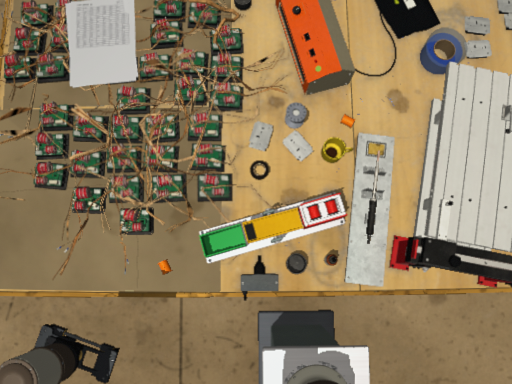

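View pics/wrist0.png

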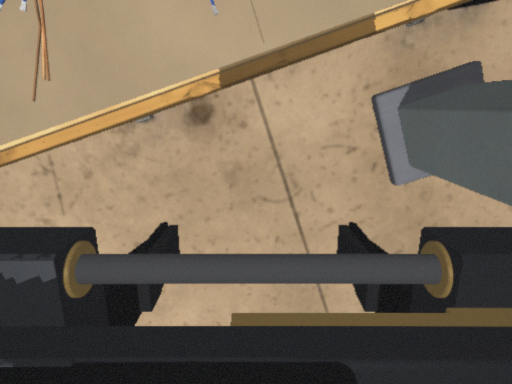

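The scene and top views show the stand with its green end at about (222,240) in the top view, the gate near (275,222) and the red bobbins near (322,208). I'll enlarge them to measure.

```bash
python3 - <<'E'
import cv2
t=cv2.imread('pics/top0.png')[180:280,190:360];cv2.imwrite('pics/topz.png',cv2.resize(t,None,fx=4.7,fy=4.7,interpolation=cv2.INTER_CUBIC))
t=cv2.imread('pics/scene0.png')[175:315,150:310];cv2.imwrite('pics/scz.png',cv2.resize(t,None,fx=4.2,fy=4.2,interpolation=cv2.INTER_CUBIC))
E
```

```text
(no output)
```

View pics/topz.png

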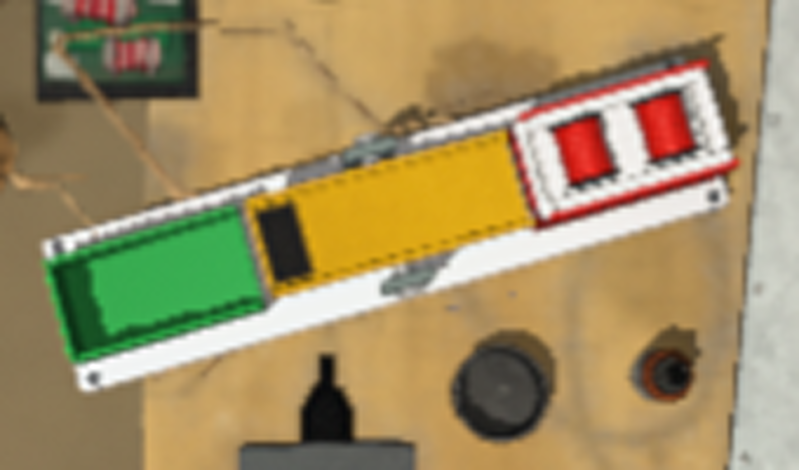

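View pics/scz.png

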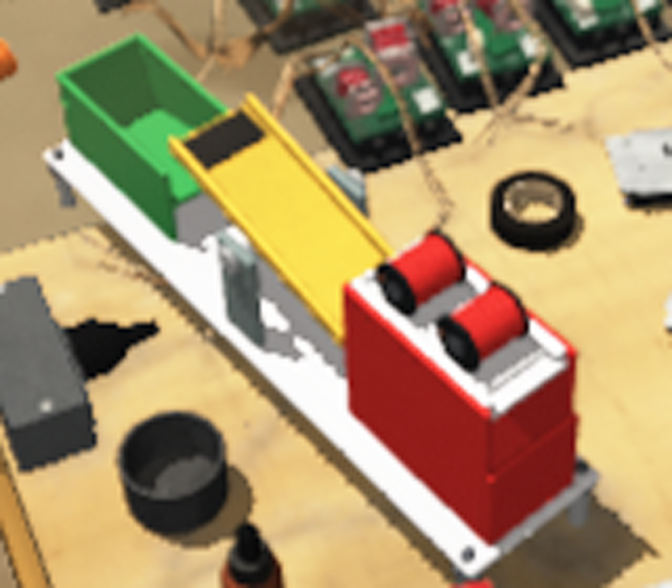

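```bash
cat > h.py <<'E'
import numpy as np,cv2
from station import r,cams,ticket
def proj(n,P):
    m=cams.camera_model(n);E=m['extrinsics'];rv=cv2.Rodrigues(E[:3,:3])[0]
    return cv2.projectPoints(np.asarray(P,float).reshape(-1,3),rv,E[:3,3],m['intrinsics'],m['distortion'])[0][:,0]
def stand(p,P):
    x,y,z,a=p[:4];c,s=np.cos(a),np.sin(a);P=np.asarray(P,float).reshape(-1,3)
    return P@np.array([[c,-s,0],[s,c,0],[0,0,1]]).T+[x,y,z]
def draw(p,extra,name,n,src,box,f):
    pass
E
cat > fit.py <<'E'
from h import *
from scipy.optimize import least_squares
T=lambda u,v:(u/4.7+190-.4,v/4.7+180-.4)
S=lambda u,v:(u/4.2+150-.4,v/4.2+175-.4)
# params x,y,z,yaw,t(plate),w(half outer chute),yf,yr
def pts(p):
    t,w,yf,yr=p[4:8]
    return [
 ('top',(0,63.5,103),T(284,242)),('scene',(0,63.5,103),S(225,137)),
 ('top',(0,yf,138),T(584,149)),('top',(0,yr,138),T(666,126)),
 ('top',(50,215,t),T(43,240)),('top',(-50,215,t),T(82,391)),
 ('scene',(-50,215,t),S(44,152)),('scene',(-50,-215,t),S(466,578)),('scene',(50,-215,t),S(596,478)),
 ('top',(w,205,72),T(45,260)),('top',(-w,205,72),T(75,360)),
 ('scene',(-w,205,72),S(58,76)),('scene',(w,205,72),S(138,36)),
 ('top',(-w,90,72),T(268,303)),
 ('top',(31,63.5+14.5,107),T(246,197)),('top',(-31,63.5+14.5,107),T(272,298)),
 ]
def res(p):
    o=[]
    for n,P,uv in pts(p): o.append((proj(n,stand([p[0],p[1],p[2],p[3]],np.array(P)/1000))[0]-uv))
    return np.array(o).ravel()
p0=[.45,.13,.02,.25,6,31,-110,-150]
s=least_squares(res,p0,x_scale=[.1,.1,.1,.1,10,10,50,50],loss='soft_l1')
print(np.round(s.x,4));print(np.round(res(s.x).reshape(-1,2),1))
np.save('pose.npy',s.x)
E
python3 fit.py
```

```text
[ 5.075000e-01  1.288000e-01  3.530000e-02  2.688000e-01  5.997000e+00
  3.093540e+01 -1.177032e+02 -1.674165e+02]
[[ 0.1 -0. ]
 [ 0.1 -0.4]
 [ 0.1  0.6]
 [ 0.1  0.5]
 [-0.9  0.2]
 [-0.6  0.5]
 [-0.3  0.5]
 [ 0.5  0.1]
 [ 1.  -0.2]
 [ 0.5 -0. ]
 [-0.3 -0.2]
 [ 0.8  0.1]
 [ 0.9 -0.1]
 [-2.3  0.8]
 [ 0.1  0.2]
 [ 0.6  0.2]]
```

```bash
cat >> h.py <<'E'
from scipy.spatial.transform import Rotation as Ro
def delta(Pst,relto=None):
    p=np.load('pose.npy');s=r.sense();R=s['ee_rot'];a=p[3]
    c,sn=np.cos(a),np.sin(a)
    ys=np.array([-sn,c,0]);xs=np.array([c,sn,0])
    Rt=np.array([-ys,-xs,[0,0,-1]]).T
    w=stand(p,np.array(Pst)/1000)[0]
    return w,np.round(R.T@(w-s['tcp_pos']),4),np.round(Ro.from_matrix(R.T@Rt).as_rotvec(degrees=True),2)
def where():
    p=np.load('pose.npy');s=r.sense();c,sn=np.cos(p[3]),np.sin(p[3])
    d=s['tcp_pos']-p[:3];print('t',s['time_s'],'stand tcp mm',np.round(1000*np.array([c*d[0]+sn*d[1],-sn*d[0]+c*d[1],d[2]]),1),'F',np.round(s['wrist_force'],1))
E
python3 -c "
from h import *
where();print(delta([0,65,150]))"
```

```text
t 0.15 stand tcp mm [-174.2  528.3  157.8] F [-1.3 -0.6 -0.5]
(array([0.49028177, 0.19145519, 0.18534084]), array([0.4036, 0.2866, 0.0083]), array([ 8.000e-02, -5.000e-02,  5.599e+01]))
```

Request:
drive_tool([
  {"dx":0.02,"dy":0.014,"dz":-0.01,"wz":3},
  {"dx":0.05,"dy":0.036,"dz":-0.02,"wz":7},
  {"dx":0.08,"dy":0.057,"dz":-0.02,"wz":11},
  {"dx":0.11,"dy":0.079,"dz":-0.02,"wz":15},
  {"dx":0.14,"dy":0.1,"dz":-0.02,"wz":19},
  {"dx":0.17,"dy":0.122,"dz":-0.02,"wz":23},
  {"dx":0.2,"dy":0.143,"dz":-0.02,"wz":27},
  {"dx":0.23,"dy":0.165,"dz":-0.02,"wz":31},
  {"dx":0.26,"dy":0.186,"dz":-0.02,"wz":36},
  {"dx":0.29,"dy":0.208,"dz":-0.02,"wz":41},
  {"dx":0.32,"dy":0.229,"dz":-0.02,"wz":45},
  {"dx":0.35,"dy":0.25,"dz":-0.02,"wz":49},
  {"dx":0.38,"dy":0.27,"dz":-0.02,"wz":53},
  {"dx":0.4036,"dy":0.2866,"dz":-0.02,"wz":56},
  {"dx":0.4036,"dy":0.2866,"dz":-0.02,"wz":56},
  {"dx":0.4036,"dy":0.2866,"dz":-0.02,"wz":56},
], gripper=0)

```text
schema error: expected keys dx, dy, dz, wx, wy, wz
```

```bash
python3 -c "
from h import *
where();print(delta([0,65,115]))
for n in ['scene','top','wrist']:
    im=cams.capture(n)[:,:,::-1]
    if n=='scene': im=cv2.resize(im[130:315,130:330],None,fx=3.2,fy=3.2,interpolation=cv2.INTER_CUBIC)
    if n=='top': im=cv2.resize(im[160:290,180:370],None,fx=4,fy=4,interpolation=cv2.INTER_CUBIC)
    cv2.imwrite(f'pics/{n}1.png',im)
"
```

```text
t 0.15 stand tcp mm [-174.2  528.3  157.8] F [-1.3 -0.6 -0.5]
(array([0.49028177, 0.19145519, 0.15034084]), array([0.4036, 0.2865, 0.0433]), array([ 8.000e-02, -5.000e-02,  5.599e+01]))
```

View pics/scene1.png

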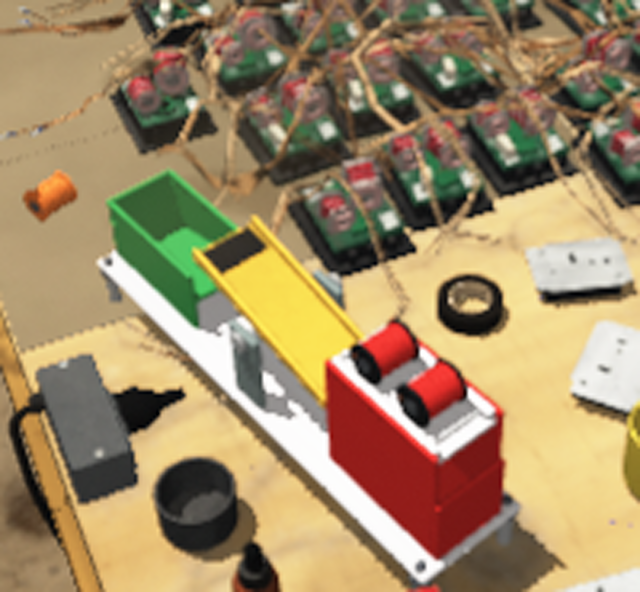

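View pics/wrist1.png

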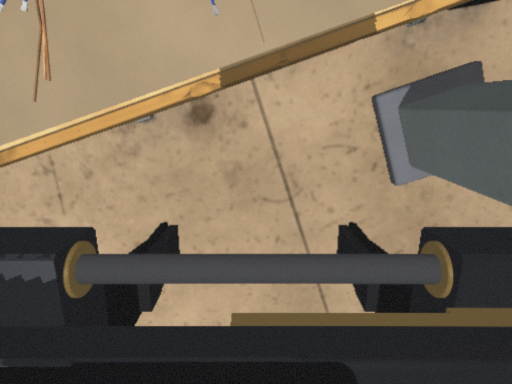

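The call was refused because every row needs all six keys. The arm has not moved, and the scene is unchanged.

Request:
drive_tool([
  {"dx":0.02,"dy":0.014,"dz":-0.01,"wx":0,"wy":0,"wz":3},
  {"dx":0.05,"dy":0.036,"dz":-0.02,"wx":0,"wy":0,"wz":7},
  {"dx":0.08,"dy":0.057,"dz":-0.02,"wx":0,"wy":0,"wz":11},
  {"dx":0.11,"dy":0.079,"dz":-0.02,"wx":0,"wy":0,"wz":15},
  {"dx":0.14,"dy":0.1,"dz":-0.02,"wx":0,"wy":0,"wz":19},
  {"dx":0.17,"dy":0.122,"dz":-0.02,"wx":0,"wy":0,"wz":23},
  {"dx":0.2,"dy":0.143,"dz":-0.02,"wx":0,"wy":0,"wz":27},
  {"dx":0.23,"dy":0.165,"dz":-0.02,"wx":0,"wy":0,"wz":31},
  {"dx":0.26,"dy":0.186,"dz":-0.02,"wx":0,"wy":0,"wz":36},
  {"dx":0.29,"dy":0.208,"dz":-0.02,"wx":0,"wy":0,"wz":41},
  {"dx":0.32,"dy":0.229,"dz":-0.02,"wx":0,"wy":0,"wz":45},
  {"dx":0.35,"dy":0.25,"dz":-0.02,"wx":0,"wy":0,"wz":49},
  {"dx":0.38,"dy":0.27,"dz":-0.02,"wx":0,"wy":0,"wz":53},
  {"dx":0.4036,"dy":0.2866,"dz":-0.02,"wx":0,"wy":0,"wz":56},
  {"dx":0.4036,"dy":0.2866,"dz":-0.02,"wx":0,"wy":0,"wz":56},
  {"dx":0.4036,"dy":0.2866,"dz":-0.02,"wx":0,"wy":0,"wz":56},
], gripper=0)

```text
time_s: 1.9
tcp_pos: [0.4905, 0.1909, 0.2142]
ee_rot: [[0.263, -0.965, 0.0], [-0.965, -0.263, 0.0], [-0.0, -0.0, -1.0]]
wrist_force: [-0.4, 0.8, 0.1]
gripper_width: 0.001
```

```bash
python3 -c "
from h import *
where();print(delta([0,65,115]))
for n in ['scene','top','wrist']:
    im=cams.capture(n)[:,:,::-1]
    if n=='scene': im=cv2.resize(im[130:315,130:330],None,fx=3.2,fy=3.2,interpolation=cv2.INTER_CUBIC)
    if n=='top': im=cv2.resize(im[160:290,180:370],None,fx=4,fy=4,interpolation=cv2.INTER_CUBIC)
    cv2.imwrite(f'pics/{n}2.png',im)
"
```

```text
t 1.9 stand tcp mm [  0.   64.4 178.9] F [-0.4  0.8  0.1]
(array([0.49028177, 0.19145519, 0.15034084]), array([-0.0006,  0.0001,  0.0639]), array([-0.01,  0.01, -0.13]))
```

View pics/scene2.png

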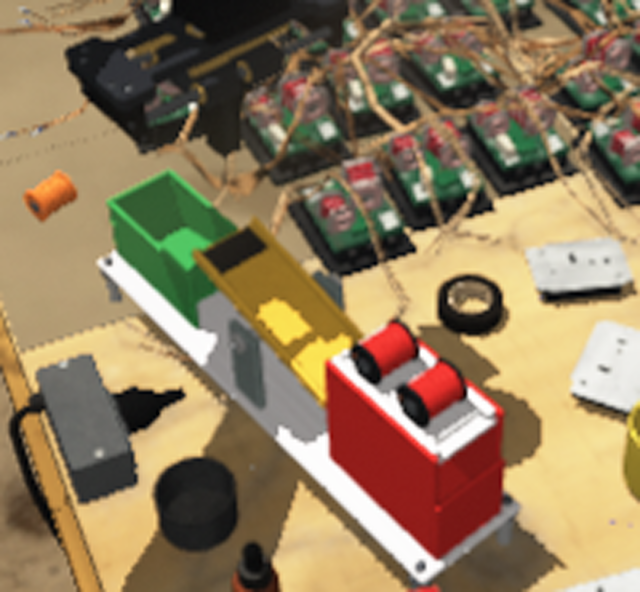

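View pics/wrist2.png

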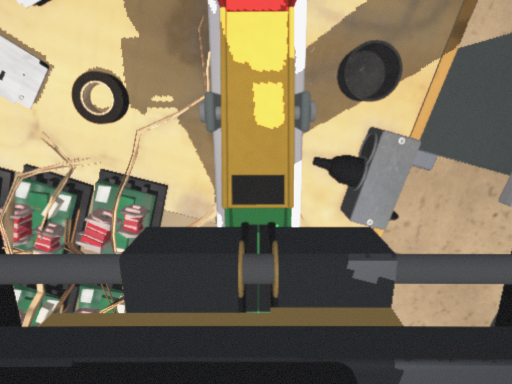

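```bash
cat > chk.py <<'E'
from h import *
p=np.load('pose.npy')
s=r.sense()
print('tcp scene crop',(proj('scene',s['tcp_pos'])-[130,130])*3.2,'top crop',(proj('top',s['tcp_pos'])-[180,160])*4)
m=cams.camera_model('wrist');Tt=np.eye(4);Tt[:3,:3]=s['ee_rot'];Tt[:3,3]=s['tcp_pos']
E=np.linalg.inv(Tt@m['T_tool_cam'])
P=stand(p,np.array([[0,63.5,103],[0,-84,113],[0,205,72],[31,78,107],[-31,78,107],[23,51,99],[-23,51,99],[0,0,-35]])/1000)
P=np.vstack([P,s['tcp_pos']])
print(np.round(cv2.projectPoints(P,cv2.Rodrigues(E[:3,:3])[0],E[:3,3],m['intrinsics'],m['distortion'])[0][:,0]))
E
python3 chk.py
```

```text
tcp scene crop [[224.80293299 171.78321422]] top crop [[274.09816906 277.88840396]]
[[258. 188.]
 [258. -10.]
 [257. 308.]
 [222. 205.]
 [294. 205.]
 [231. 172.]
 [284. 172.]
 [258. 110.]
 [258. 221.]]
```

View pics/top2.png

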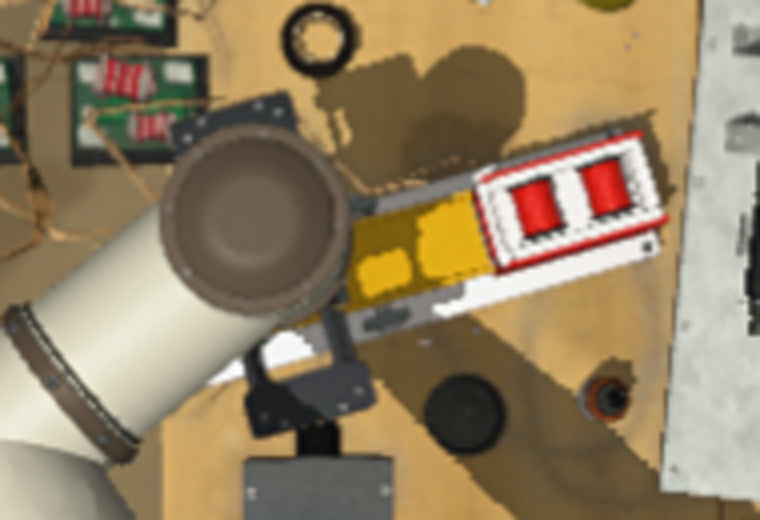

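Request:
drive_tool([
  {"dx":0,"dy":0,"dz":0.02,"wx":0,"wy":0,"wz":0},
  {"dx":0,"dy":0,"dz":0.04,"wx":0,"wy":0,"wz":0},
  {"dx":0,"dy":0,"dz":0.055,"wx":0,"wy":0,"wz":0},
  {"dx":0,"dy":0,"dz":0.065,"wx":0,"wy":0,"wz":0},
  {"dx":0,"dy":0,"dz":0.07,"wx":0,"wy":0,"wz":0},
  {"dx":0,"dy":0,"dz":0.075,"wx":0,"wy":0,"wz":0},
  {"dx":0,"dy":0,"dz":0.08,"wx":0,"wy":0,"wz":0},
  {"dx":0,"dy":0,"dz":0.085,"wx":0,"wy":0,"wz":0},
  {"dx":0,"dy":0,"dz":0.09,"wx":0,"wy":0,"wz":0},
  {"dx":0,"dy":0,"dz":0.09,"wx":0,"wy":0,"wz":0},
], gripper=0)

```text
time_s: 3.05
tcp_pos: [0.49, 0.1916, 0.1232]
ee_rot: [[0.265, -0.964, -0.001], [-0.964, -0.265, -0.001], [0.0, 0.001, -1.0]]
wrist_force: [-0.1, 0.1, -0.2]
gripper_width: 0.004
```

```bash
python3 -c "
from h import *
where()
im=cams.capture('wrist')[:,:,::-1];cv2.imwrite('pics/w3.png',im)"
```

```text
t 3.05 stand tcp mm [-0.2 65.2 87.9] F [-0.1  0.1 -0.2]
```

View pics/w3.png

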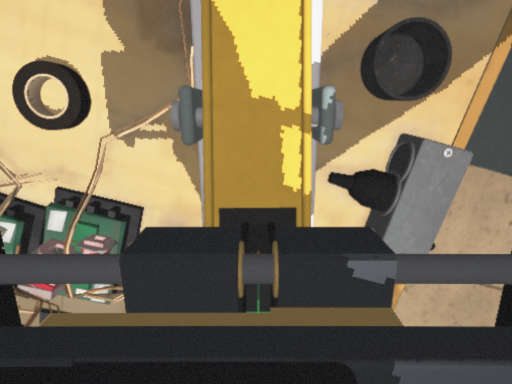

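The fingertips sit over the patch at about (257,220), centred between the rims. I'll carry on down.

Request:
drive_tool([
  {"dx":0,"dy":0,"dz":0.005,"wx":0,"wy":0,"wz":0},
  {"dx":0,"dy":0,"dz":0.01,"wx":0,"wy":0,"wz":0},
  {"dx":0,"dy":0,"dz":0.014,"wx":0,"wy":0,"wz":0},
  {"dx":0,"dy":0,"dz":0.018,"wx":0,"wy":0,"wz":0},
  {"dx":0,"dy":0,"dz":0.021,"wx":0,"wy":0,"wz":0},
  {"dx":0,"dy":0,"dz":0.023,"wx":0,"wy":0,"wz":0},
  {"dx":0,"dy":0,"dz":0.023,"wx":0,"wy":0,"wz":0},
], gripper=0)

```text
time_s: 3.8
tcp_pos: [0.4907, 0.1921, 0.1009]
ee_rot: [[0.266, -0.964, 0.0], [-0.964, -0.266, 0.0], [-0.0, -0.001, -1.0]]
wrist_force: [0.8, -0.2, 0.8]
gripper_width: 0.002
```

```bash
python3 -c "
from h import *
where()
im=cams.capture('scene')[:,:,::-1];im=cv2.resize(im[130:315,130:330],None,fx=3.2,fy=3.2,interpolation=cv2.INTER_CUBIC);cv2.imwrite('pics/s4.png',im)"
```

```text
t 3.8 stand tcp mm [ 0.6 65.5 65.5] F [ 0.8 -0.2  0.8]
```

View pics/s4.png

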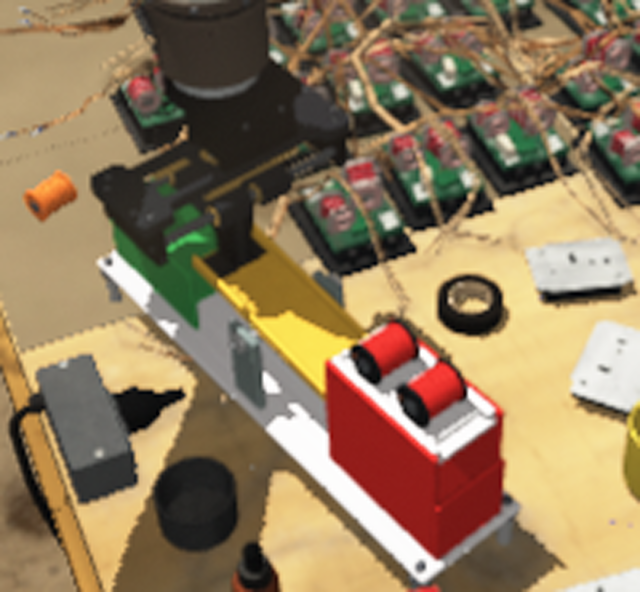

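```bash
python3 chk.py; python3 -c "
from h import *
im=cams.capture('scene')[:,:,::-1];im=cv2.resize(im[170:240,170:245],None,fx=8,fy=8,interpolation=cv2.INTER_CUBIC);cv2.imwrite('pics/s5.png',im)
im=cams.capture('wrist')[:,:,::-1];cv2.imwrite('pics/w5.png',im)"
```

```text
tcp scene crop [[237.24907156 277.70851378]] top crop [[279.03085971 287.87101924]]
[[ 259.  243.]
 [ 259. -116.]
 [ 258.  404.]
 [ 199.  271.]
 [ 318.  272.]
 [ 215.  217.]
 [ 302.  217.]
 [ 258.  112.]
 [ 258.  221.]]
```

View pics/s5.png

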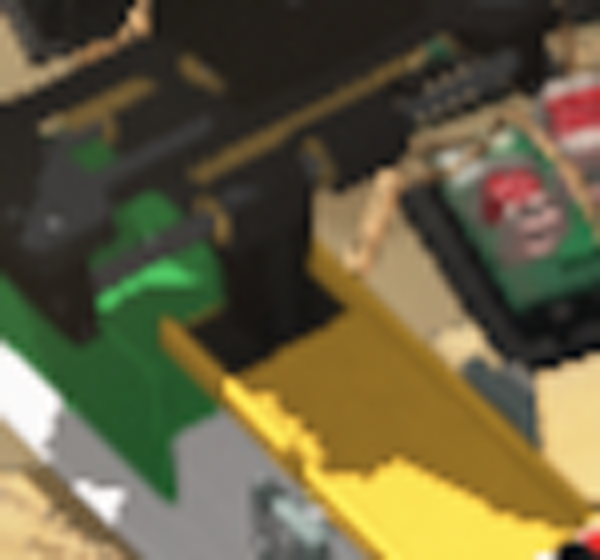

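View pics/w5.png

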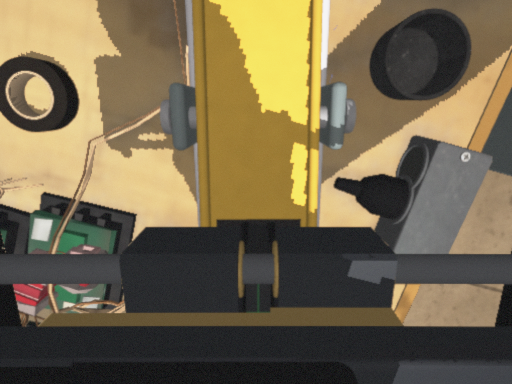

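```bash
cat > ov.py <<'E'
from h import *
import sys
p=np.load('pose.npy')
def gate(a,zt=5,h=8):
    L=[]
    for x,y,z in [(-31,84,zt+h),(31,84,zt+h),(31,-84,zt+h),(-31,-84,zt+h),(-23,81,zt),(23,81,zt),(23,55,zt),(-23,55,zt)]:
        L.append((x,y*np.cos(a)-z*np.sin(a),78+y*np.sin(a)+z*np.cos(a)))
    return np.array(L)/1000
def over(n,img,box,f,angs,out):
    u0,v0,u1,v1=box
    im=cv2.resize(img[v0:v1,u0:u1],None,fx=f,fy=f,interpolation=cv2.INTER_CUBIC)
    for a,c in angs:
        q=(proj(n,stand(p,gate(a)))-[u0,v0]+.5)*f
        for k in (q[:4],q[4:]): cv2.polylines(im,[np.int32(k)],True,c,1,cv2.LINE_AA)
    cv2.imwrite(out,im)
A=[(.3,(255,0,0)),(0,(255,0,255)),(-.3,(0,0,255))]
if __name__=='__main__':
    over('scene',cv2.imread('pics/scene0.png'),(170,170,270,260),6,A[:1],'pics/o0.png')
    over('scene',cams.capture('scene')[:,:,::-1].copy(),(170,170,270,260),6,A,'pics/o1.png')
    a,b=[cv2.imread(f'pics/o{i}.png') for i in (0,1)]
    cv2.imwrite('pics/o0.png',a)
E
python3 ov.py
```

```text
(no output)
```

View pics/o0.png

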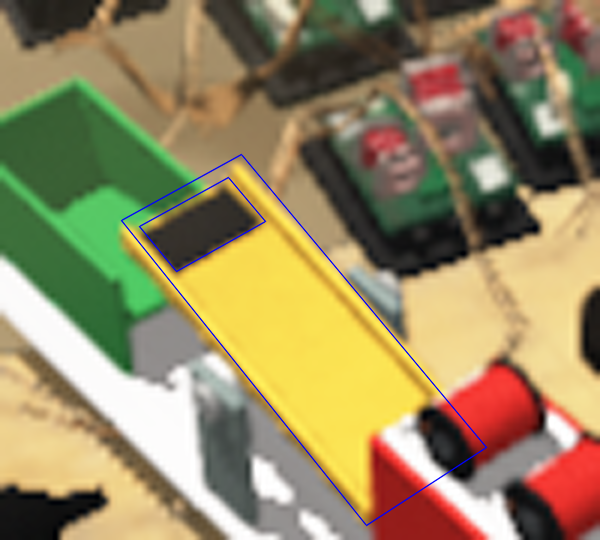

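View pics/o1.png

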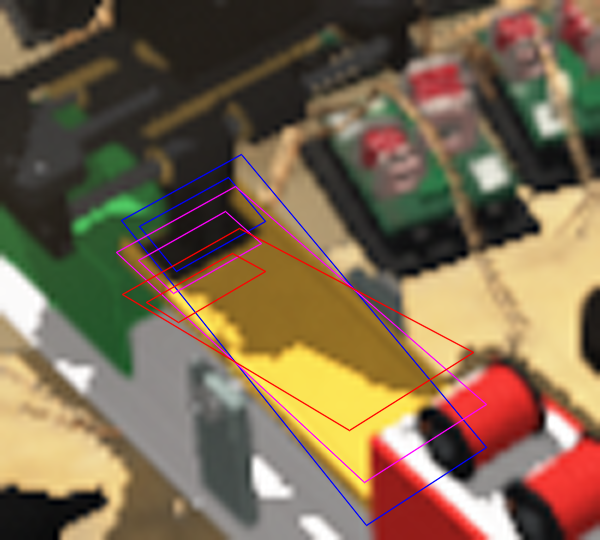

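```bash
python3 - <<'E'
from h import *
m=cams.camera_model('wrist');E=np.linalg.inv(m['T_tool_cam'])
for x in (0.0095,0,-.0095):
  for z in (0,-.025,-.07):
    print(x,z,cv2.projectPoints(np.array([[x,0.01,z]]),cv2.Rodrigues(E[:3,:3])[0],E[:3,3],m['intrinsics'],m['distortion'])[0][0,0])
im=cams.capture('wrist')[:,:,::-1]
cv2.imwrite('pics/w6.png',cv2.resize(im[190:330,150:360],None,fx=3.8,fy=3.8,interpolation=cv2.INTER_CUBIC))
im=np.clip(im.astype(float)*4,0,255).astype('uint8');cv2.imwrite('pics/w6b.png',cv2.resize(im[190:330,150:360],None,fx=3.8,fy=3.8,interpolation=cv2.INTER_CUBIC))
E
```

```text
0.0095 0 [273.67784575 206.652     ]
0.0095 -0.025 [275.87497239 220.49558167]
0.0095 -0.07 [281.84159389 258.07635698]
0 0 [273.46999735 220.86667916]
0 -0.025 [275.60926222 236.43602065]
0 -0.07 [281.38463855 278.45185578]
-0.0095 0 [273.26765462 234.73905411]
-0.0095 -0.025 [275.35149324 251.94334631]
-0.0095 -0.07 [280.9454305  298.10716259]
```

View pics/w6b.png

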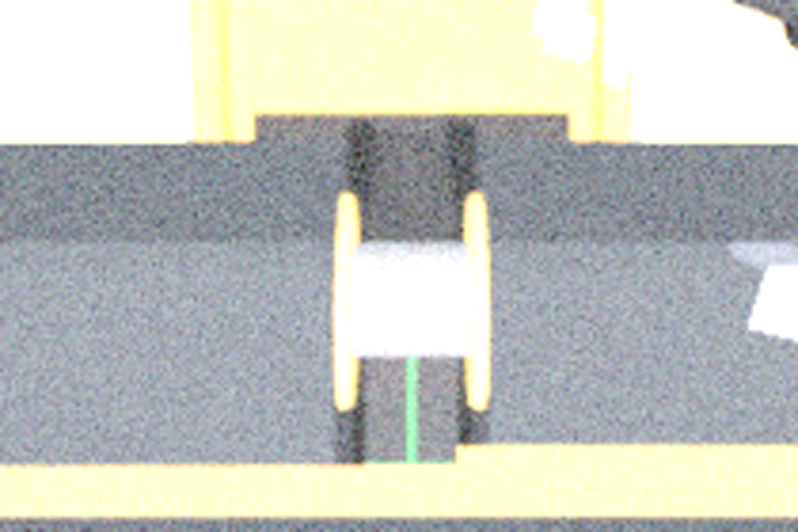

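The overlay and the wrist view (patch edge at (257,220), 82 px wide) put the gate at about +0.1 rad, so the gate is turning. It trails the nominal TCP by about 22 mm, so the effective fingertip seems to be shorter than stated. I'll go further down in small steps and watch the force.

Request:
drive_tool([
  {"dx":0,"dy":0,"dz":0.003,"wx":0,"wy":0,"wz":0},
  {"dx":0,"dy":0,"dz":0.006,"wx":0,"wy":0,"wz":0},
  {"dx":0,"dy":0,"dz":0.009,"wx":0,"wy":0,"wz":0},
  {"dx":0,"dy":0,"dz":0.01,"wx":0,"wy":0,"wz":0},
], gripper=0)

```text
time_s: 4.45
tcp_pos: [0.4905, 0.1923, 0.0908]
ee_rot: [[0.266, -0.964, 0.0], [-0.964, -0.266, 0.0], [-0.0, -0.0, -1.0]]
wrist_force: [-1.7, 1.7, 4.0]
gripper_width: 0.005
```

```bash
python3 -c "
from ov import *
where()
over('scene',cams.capture('scene')[:,:,::-1].copy(),(170,170,270,260),6,A,'pics/o2.png')
im=cams.capture('wrist')[:,:,::-1]
im=np.clip(im.astype(float)*4,0,255).astype('uint8');cv2.imwrite('pics/w7.png',cv2.resize(im[190:330,150:360],None,fx=3.8,fy=3.8,interpolation=cv2.INTER_CUBIC))"
```

```text
t 4.45 stand tcp mm [ 0.4 65.7 55.4] F [-1.7  1.7  4. ]
```

View pics/o2.png

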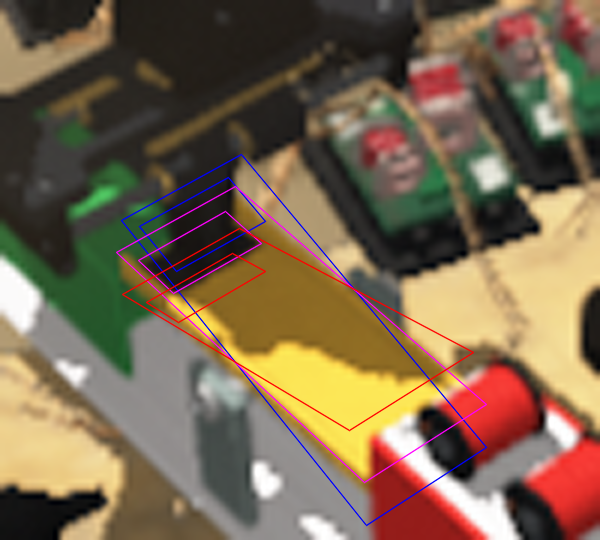

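View pics/w7.png

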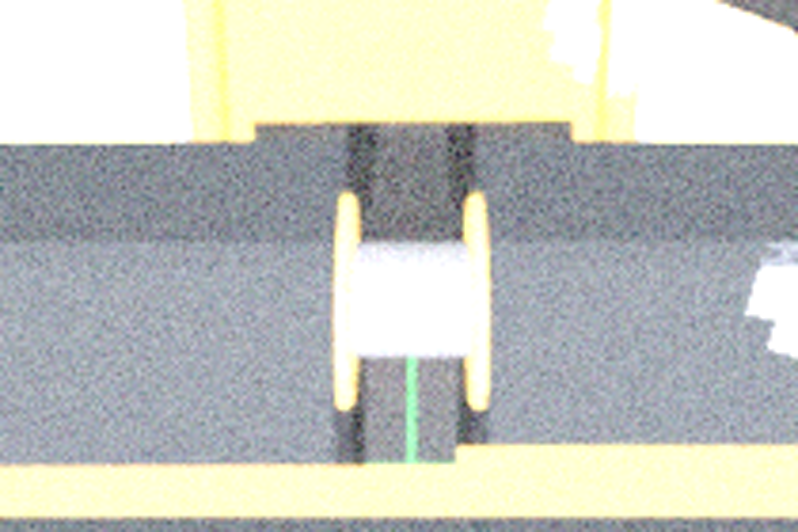

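The gate is now level and the force is 4 N. I'll keep pressing.

Request:
drive_tool([
  {"dx":0,"dy":0,"dz":0.003,"wx":0,"wy":0,"wz":0},
  {"dx":0,"dy":0,"dz":0.006,"wx":0,"wy":0,"wz":0},
  {"dx":0,"dy":0,"dz":0.009,"wx":0,"wy":0,"wz":0},
  {"dx":0,"dy":0,"dz":0.012,"wx":0,"wy":0,"wz":0},
  {"dx":0,"dy":0,"dz":0.015,"wx":0,"wy":0,"wz":0},
  {"dx":0,"dy":0,"dz":0.015,"wx":0,"wy":0,"wz":0},
], gripper=0)

```text
time_s: 5.15
tcp_pos: [0.4906, 0.1914, 0.0757]
ee_rot: [[0.265, -0.964, -0.0], [-0.964, -0.265, -0.001], [0.001, 0.0, -1.0]]
wrist_force: [0.5, -0.8, 3.9]
gripper_width: 0.007
```

```bash
python3 -c "
from ov import *
where()
over('scene',cams.capture('scene')[:,:,::-1].copy(),(170,170,270,260),6,A,'pics/o3.png')
im=cams.capture('wrist')[:,:,::-1]
im=np.clip(im.astype(float)*4,0,255).astype('uint8');cv2.imwrite('pics/w8.png',cv2.resize(im[190:330,150:360],None,fx=3.8,fy=3.8,interpolation=cv2.INTER_CUBIC))"
```

```text
t 5.15 stand tcp mm [ 0.3 64.8 40.3] F [ 0.5 -0.8  3.9]
```

View pics/o3.png

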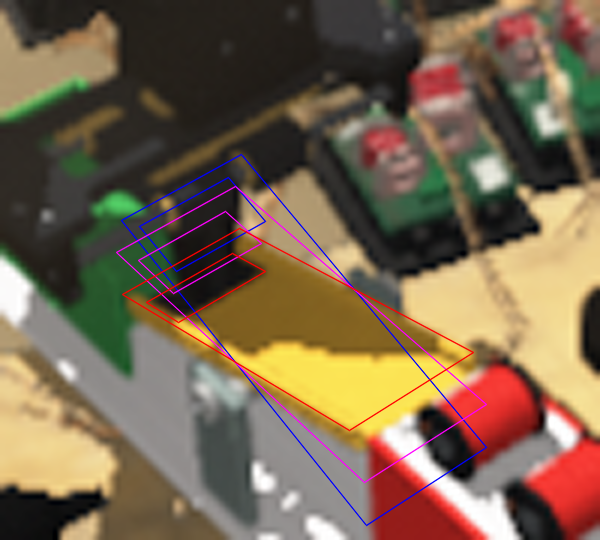

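View pics/w8.png

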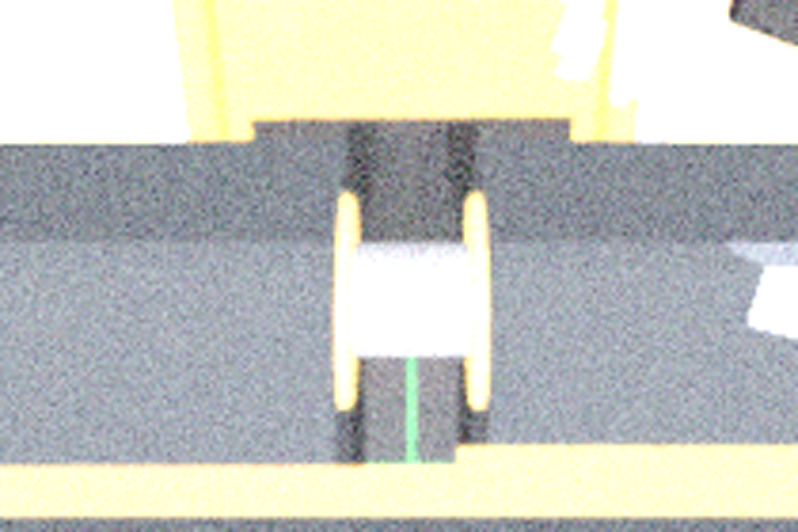

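The gate is at about -0.2 rad and nearly over. I'll press on to the stop.

Request:
drive_tool([
  {"dx":0,"dy":0,"dz":0.003,"wx":0,"wy":0,"wz":0},
  {"dx":0,"dy":0,"dz":0.005,"wx":0,"wy":0,"wz":0},
  {"dx":0,"dy":0,"dz":0.007,"wx":0,"wy":0,"wz":0},
  {"dx":0,"dy":0,"dz":0.007,"wx":0,"wy":0,"wz":0},
], gripper=0)

```text
time_s: 5.65
tcp_pos: [0.4908, 0.1915, 0.0744]
ee_rot: [[0.268, -0.964, 0.002], [-0.964, -0.268, -0.001], [0.002, -0.001, -1.0]]
wrist_force: [-11.3, -3.6, 34.1]
gripper_width: 0.004
```

```bash
python3 -c "
from ov import *
where()
over('scene',cams.capture('scene')[:,:,::-1].copy(),(170,170,270,260),6,A,'pics/o4.png')"
```

```text
t 5.65 stand tcp mm [ 0.5 64.9 39.1] F [-11.3  -3.6  34.1]
```

View pics/o4.png

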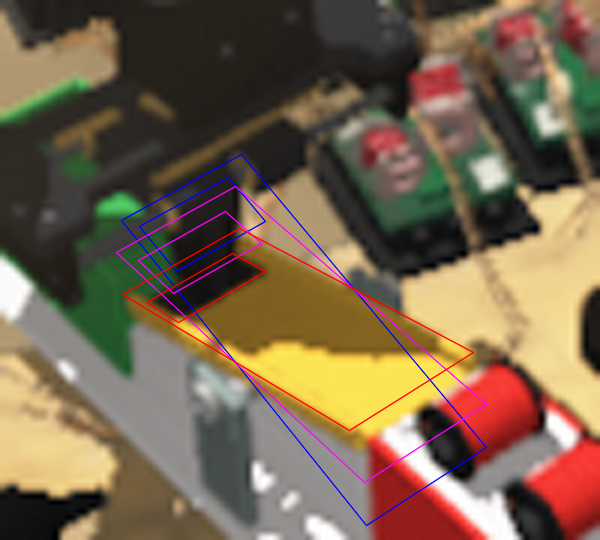

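The force reached 34 N with no more motion, and the outline offset matches the one in the starting picture, so the gate is at its stop. I'll lift off.

Request:
drive_tool([
  {"dx":0,"dy":0,"dz":-0.005,"wx":0,"wy":0,"wz":0},
  {"dx":0,"dy":0,"dz":-0.02,"wx":0,"wy":0,"wz":0},
  {"dx":0,"dy":0,"dz":-0.05,"wx":0,"wy":0,"wz":0},
  {"dx":0,"dy":0,"dz":-0.08,"wx":0,"wy":0,"wz":0},
  {"dx":0,"dy":0,"dz":-0.11,"wx":0,"wy":0,"wz":0},
  {"dx":0,"dy":0,"dz":-0.14,"wx":0,"wy":0,"wz":0},
  {"dx":0,"dy":0,"dz":-0.14,"wx":0,"wy":0,"wz":0},
], gripper=0)

```text
time_s: 6.4
tcp_pos: [0.4923, 0.1932, 0.2127]
ee_rot: [[0.266, -0.964, 0.007], [-0.964, -0.266, 0.004], [-0.003, -0.008, -1.0]]
wrist_force: [0.1, 0.1, -0.8]
gripper_width: 0.007
```

```bash
python3 -c "
from ov import *
where()
over('scene',cams.capture('scene')[:,:,::-1].copy(),(160,150,280,260),5,A[2:],'pics/o5.png')
cv2.imwrite('pics/w9.png',cams.capture('wrist')[:,:,::-1])
print(delta([0,-215,165]))"; python3 chk.py
```

```text
t 6.4 stand tcp mm [  2.4  66.1 177.4] F [ 0.1  0.1 -0.8]
(array([ 0.56463941, -0.07849099,  0.20034084]), array([ 0.2807, -0.0005,  0.0078]), array([ 0.04,  0.06, -0.03]))
tcp scene crop [[225.37848969 177.81650719]] top crop [[274.812933   278.72214895]]
[[257. 189.]
 [257. -13.]
 [257. 311.]
 [221. 207.]
 [294. 207.]
 [230. 174.]
 [284. 174.]
 [257. 110.]
 [258. 221.]]
```

View pics/o5.png

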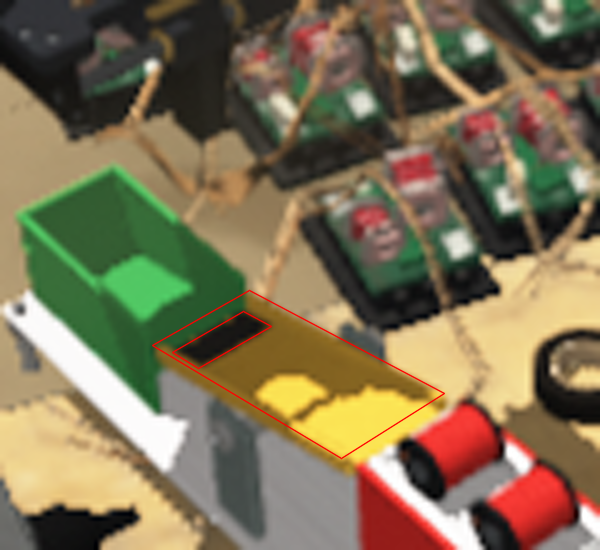

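View pics/w9.png

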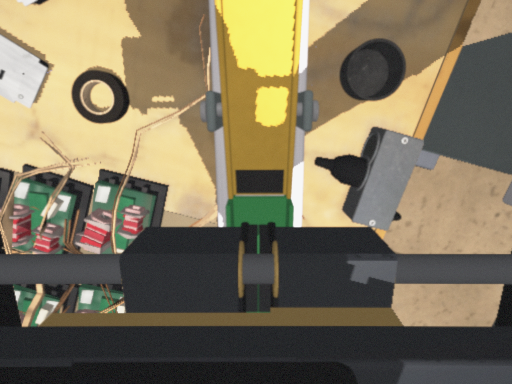

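The gate stays over at about -0.30 rad and both bobbins are still waiting. Before moving on I'll find out where the fingertip really is relative to the stated TCP.

```bash
python3 - <<'E'
from h import *
s=r.sense();R=s['ee_rot'];im=cams.capture('scene')[:,:,::-1]
box=(130,110);f=5
im=cv2.resize(im[110:220,130:280],None,fx=f,fy=f,interpolation=cv2.INTER_CUBIC)
im=np.clip(im.astype(float)*2,0,255).astype('uint8')
for d,c in [(0,(0,0,255)),(-.025,(0,255,255)),(-.05,(255,0,255)),(-.07,(255,255,0))]:
    q=(proj('scene',s['tcp_pos']+R@[0,0,d])[0]-box)*f;cv2.circle(im,(int(q[0]),int(q[1])),4,c,-1)
cv2.imwrite('pics/tcp.png',im)
E
```

```text
(no output)
```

View pics/tcp.png

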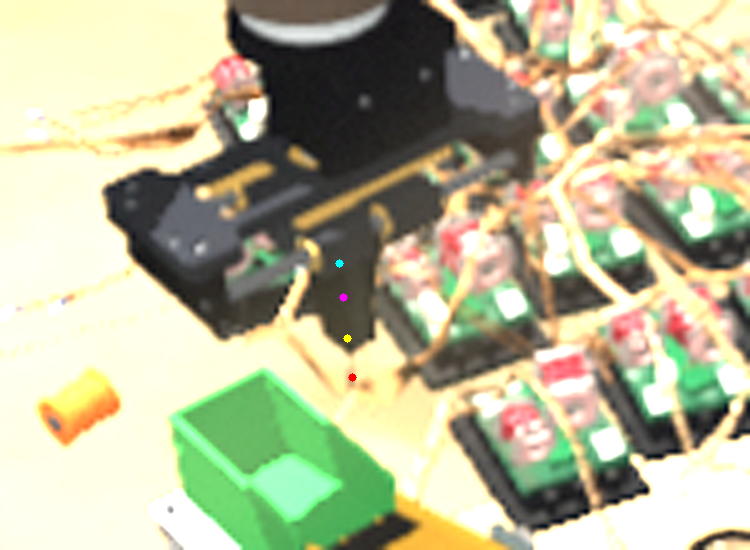

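The tip shows 22 to 24 mm behind the stated TCP, which agrees with the press contact (TCP at 39 mm against the patch at 63 mm). I'll use a 23 mm offset. Next I move high over to the spot behind the rear bobbin.

Request:
drive_tool([
  {"dx":0.02,"dy":0,"dz":0,"wx":0,"wy":0,"wz":0},
  {"dx":0.05,"dy":0,"dz":0,"wx":0,"wy":0,"wz":0},
  {"dx":0.08,"dy":0,"dz":0,"wx":0,"wy":0,"wz":0},
  {"dx":0.11,"dy":0,"dz":0,"wx":0,"wy":0,"wz":0},
  {"dx":0.14,"dy":0,"dz":0,"wx":0,"wy":0,"wz":0},
  {"dx":0.17,"dy":0,"dz":0,"wx":0,"wy":0,"wz":0},
  {"dx":0.2,"dy":0,"dz":0,"wx":0,"wy":0,"wz":0},
  {"dx":0.23,"dy":0,"dz":0,"wx":0,"wy":0,"wz":0},
  {"dx":0.26,"dy":0,"dz":0,"wx":0,"wy":0,"wz":0},
  {"dx":0.28,"dy":0,"dz":0,"wx":0,"wy":0,"wz":0},
  {"dx":0.28,"dy":0,"dz":0,"wx":0,"wy":0,"wz":0},
  {"dx":0.28,"dy":0,"dz":0,"wx":0,"wy":0,"wz":0},
], gripper=0)

```text
time_s: 7.75
tcp_pos: [0.5638, -0.0782, 0.2071]
ee_rot: [[0.264, -0.964, -0.004], [-0.964, -0.264, 0.0], [-0.001, 0.003, -1.0]]
wrist_force: [-0.4, 0.8, -0.4]
gripper_width: 0.006
```

```bash
python3 -c "
from h import *
where()
print(delta([0,-212,103]))
im=cams.capture('scene')[:,:,::-1];cv2.imwrite('pics/s10.png',cv2.resize(im[130:315,140:340],None,fx=3.2,fy=3.2,interpolation=cv2.INTER_CUBIC))
im=cams.capture('top')[:,:,::-1];cv2.imwrite('pics/t10.png',cv2.resize(im[160:290,180:370],None,fx=4,fy=4,interpolation=cv2.INTER_CUBIC))
"
```

```text
t 7.75 stand tcp mm [  -0.7 -214.5  171.8] F [-0.4  0.8 -0.4]
(array([ 0.56384272, -0.07559871,  0.13834084]), array([-0.0024, -0.0009,  0.0688]), array([ 0.19,  0.06, -0.08]))
```

View pics/s10.png

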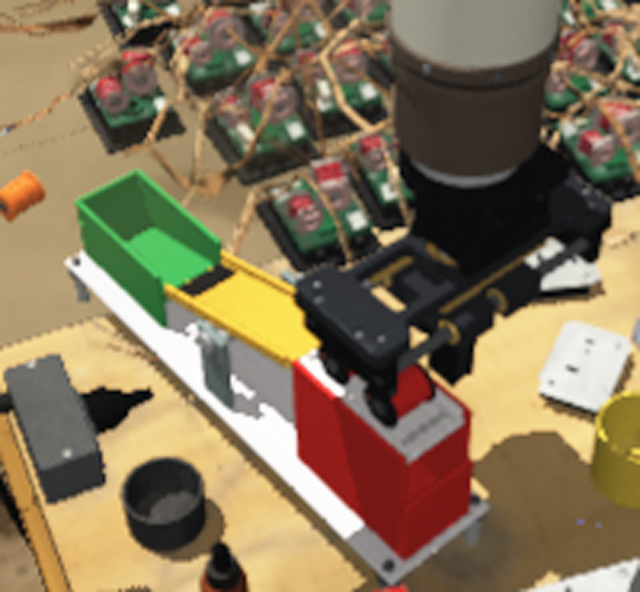

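View pics/t10.png

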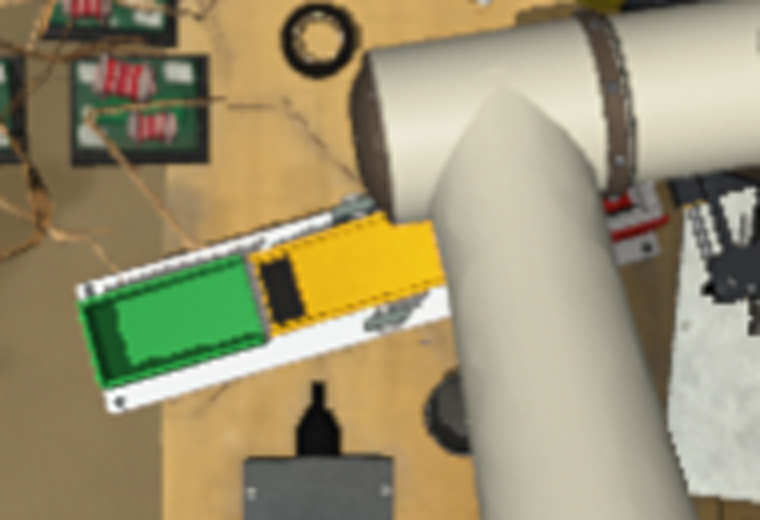

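The tips hover behind the rear bobbin, near (455,370) in the scene crop, and the gate is still over. I'll go down behind the bobbin.

Request:
drive_tool([
  {"dx":0,"dy":-0.001,"dz":0.015,"wx":0,"wy":0,"wz":0},
  {"dx":0,"dy":-0.001,"dz":0.03,"wx":0,"wy":0,"wz":0},
  {"dx":0,"dy":-0.001,"dz":0.045,"wx":0,"wy":0,"wz":0},
  {"dx":0,"dy":-0.001,"dz":0.058,"wx":0,"wy":0,"wz":0},
  {"dx":0,"dy":-0.001,"dz":0.068,"wx":0,"wy":0,"wz":0},
  {"dx":0,"dy":-0.001,"dz":0.068,"wx":0,"wy":0,"wz":0},
  {"dx":0,"dy":-0.001,"dz":0.068,"wx":0,"wy":0,"wz":0},
], gripper=0)

```text
time_s: 8.55
tcp_pos: [0.566, -0.0776, 0.1412]
ee_rot: [[0.266, -0.964, 0.0], [-0.964, -0.266, -0.0], [0.0, -0.0, -1.0]]
wrist_force: [0.9, 0.2, -0.5]
gripper_width: 0.0
```

```bash
python3 -c "
from h import *
where()
print(delta([0,-212,103]))
im=cams.capture('scene')[:,:,::-1];cv2.imwrite('pics/s11.png',cv2.resize(im[200:315,200:320],None,fx=5,fy=5,interpolation=cv2.INTER_CUBIC))
cv2.imwrite('pics/w11.png',cams.capture('wrist')[:,:,::-1])
"
```

```text
t 8.55 stand tcp mm [   1.6 -214.6  105.9] F [ 0.9  0.2 -0.5]
(array([ 0.56384272, -0.07559871,  0.13834084]), array([-0.0026,  0.0016,  0.0029]), array([-0.02, -0.02,  0.02]))
```

View pics/s11.png

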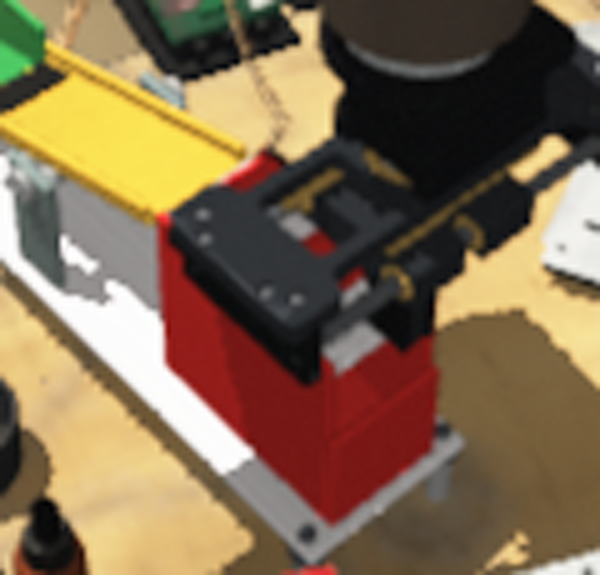

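View pics/w11.png

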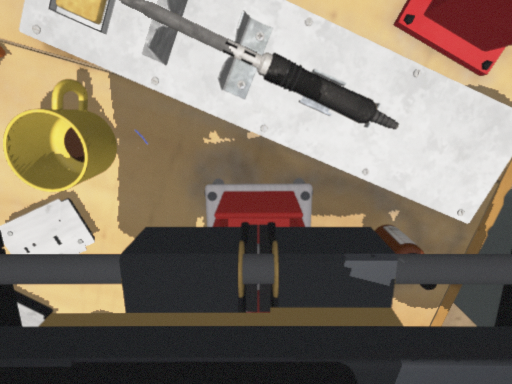

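The tips are centred just behind the shelf's open end, near (395,345) in the crop, and nothing is being touched. I'll go down 6 mm more, then push the first bobbin over slowly.

Request:
drive_tool([
  {"dx":0,"dy":0.001,"dz":0.003,"wx":0,"wy":0,"wz":0},
  {"dx":0,"dy":0.001,"dz":0.006,"wx":0,"wy":0,"wz":0},
  {"dx":-0.004,"dy":0.001,"dz":0.006,"wx":0,"wy":0,"wz":0},
  {"dx":-0.008,"dy":0.001,"dz":0.006,"wx":0,"wy":0,"wz":0},
  {"dx":-0.012,"dy":0.001,"dz":0.006,"wx":0,"wy":0,"wz":0},
  {"dx":-0.015,"dy":0.001,"dz":0.006,"wx":0,"wy":0,"wz":0},
  {"dx":-0.018,"dy":0.001,"dz":0.006,"wx":0,"wy":0,"wz":0},
  {"dx":-0.021,"dy":0.001,"dz":0.006,"wx":0,"wy":0,"wz":0},
  {"dx":-0.024,"dy":0.001,"dz":0.006,"wx":0,"wy":0,"wz":0},
  {"dx":-0.027,"dy":0.001,"dz":0.006,"wx":0,"wy":0,"wz":0},
  {"dx":-0.03,"dy":0.001,"dz":0.006,"wx":0,"wy":0,"wz":0},
  {"dx":-0.033,"dy":0.001,"dz":0.006,"wx":0,"wy":0,"wz":0},
  {"dx":-0.036,"dy":0.001,"dz":0.006,"wx":0,"wy":0,"wz":0},
  {"dx":-0.04,"dy":0.001,"dz":0.006,"wx":0,"wy":0,"wz":0},
  {"dx":-0.04,"dy":0.001,"dz":0.006,"wx":0,"wy":0,"wz":0},
], gripper=0)

```text
time_s: 10.15
tcp_pos: [0.5541, -0.039, 0.135]
ee_rot: [[0.266, -0.964, 0.0], [-0.964, -0.266, 0.0], [-0.0, -0.0, -1.0]]
wrist_force: [0.2, -0.0, 0.4]
gripper_width: -0.001
```

```bash
python3 -c "
from h import *
where()
im=cams.capture('scene')[:,:,::-1];cv2.imwrite('pics/s12.png',cv2.resize(im[170:290,180:310],None,fx=5,fy=5,interpolation=cv2.INTER_CUBIC))
"
```

```text
t 10.15 stand tcp mm [   0.3 -174.2   99.6] F [ 0.2 -0.   0.4]
```

View pics/s12.png

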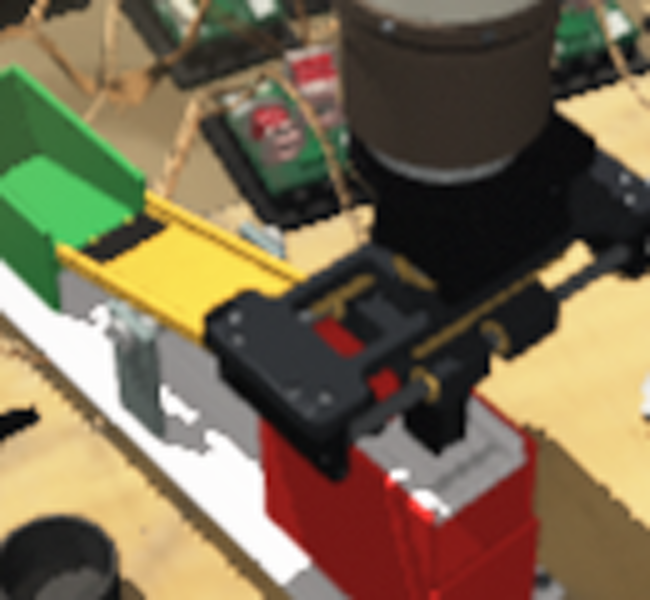

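The fingers are inside the channel, with their tip near (440,445), and the red coils show through the gripper ahead of them. I'll keep pushing.

Request:
drive_tool([
  {"dx":-0.003,"dy":0,"dz":0,"wx":0,"wy":0,"wz":0},
  {"dx":-0.006,"dy":0,"dz":0,"wx":0,"wy":0,"wz":0},
  {"dx":-0.009,"dy":0,"dz":0,"wx":0,"wy":0,"wz":0},
  {"dx":-0.012,"dy":0,"dz":0,"wx":0,"wy":0,"wz":0},
  {"dx":-0.015,"dy":0,"dz":0,"wx":0,"wy":0,"wz":0},
  {"dx":-0.018,"dy":0,"dz":0,"wx":0,"wy":0,"wz":0},
  {"dx":-0.021,"dy":0,"dz":0,"wx":0,"wy":0,"wz":0},
  {"dx":-0.024,"dy":0,"dz":0,"wx":0,"wy":0,"wz":0},
  {"dx":-0.027,"dy":0,"dz":0,"wx":0,"wy":0,"wz":0},
  {"dx":-0.03,"dy":0,"dz":0,"wx":0,"wy":0,"wz":0},
  {"dx":-0.033,"dy":0,"dz":0,"wx":0,"wy":0,"wz":0},
  {"dx":-0.036,"dy":0,"dz":0,"wx":0,"wy":0,"wz":0},
  {"dx":-0.036,"dy":0,"dz":0,"wx":0,"wy":0,"wz":0},
], gripper=0)

```text
time_s: 11.5
tcp_pos: [0.5445, -0.0045, 0.135]
ee_rot: [[0.266, -0.964, -0.0], [-0.964, -0.266, 0.0], [-0.0, -0.0, -1.0]]
wrist_force: [-0.9, -0.4, 0.2]
gripper_width: 0.006
```

```bash
python3 -c "
from h import *
where()
im=cams.capture('scene')[:,:,::-1];cv2.imwrite('pics/s13.png',cv2.resize(im[170:290,160:300],None,fx=5,fy=5,interpolation=cv2.INTER_CUBIC))
"
```

```text
t 11.5 stand tcp mm [   0.3 -138.3   99.6] F [-0.9 -0.4  0.2]
```

View pics/s13.png

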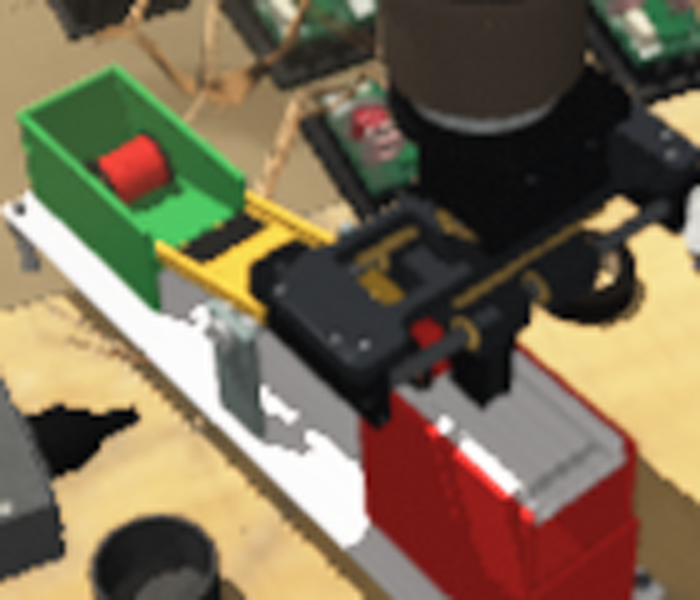

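The first bobbin is in the green chute, at (135,165). The second is just ahead of the fingers, with red showing at (430,335). I'll keep pushing, stopping with the TCP at about y -100.

Request:
drive_tool([
  {"dx":-0.003,"dy":0,"dz":0,"wx":0,"wy":0,"wz":0},
  {"dx":-0.006,"dy":0,"dz":0,"wx":0,"wy":0,"wz":0},
  {"dx":-0.009,"dy":0,"dz":0,"wx":0,"wy":0,"wz":0},
  {"dx":-0.012,"dy":0,"dz":0,"wx":0,"wy":0,"wz":0},
  {"dx":-0.015,"dy":0,"dz":0,"wx":0,"wy":0,"wz":0},
  {"dx":-0.018,"dy":0,"dz":0,"wx":0,"wy":0,"wz":0},
  {"dx":-0.021,"dy":0,"dz":0,"wx":0,"wy":0,"wz":0},
  {"dx":-0.024,"dy":0,"dz":0,"wx":0,"wy":0,"wz":0},
  {"dx":-0.027,"dy":0,"dz":0,"wx":0,"wy":0,"wz":0},
  {"dx":-0.03,"dy":0,"dz":0,"wx":0,"wy":0,"wz":0},
  {"dx":-0.033,"dy":0,"dz":0,"wx":0,"wy":0,"wz":0},
  {"dx":-0.036,"dy":0,"dz":0,"wx":0,"wy":0,"wz":0},
  {"dx":-0.036,"dy":0,"dz":0,"wx":0,"wy":0,"wz":0},
  {"dx":-0.036,"dy":0,"dz":0,"wx":0,"wy":0,"wz":0},
  {"dx":-0.036,"dy":0,"dz":0,"wx":0,"wy":0,"wz":0},
], gripper=0)

```text
time_s: 13.05
tcp_pos: [0.5351, 0.0299, 0.1349]
ee_rot: [[0.265, -0.964, 0.0], [-0.964, -0.265, -0.0], [0.0, -0.0, -1.0]]
wrist_force: [-0.2, -0.3, 0.0]
gripper_width: 0.007
```

```bash
python3 -c "
from h import *
where()
im=cams.capture('scene')[:,:,::-1];cv2.imwrite('pics/s14.png',cv2.resize(im[170:290,160:300],None,fx=5,fy=5,interpolation=cv2.INTER_CUBIC))
"
```

```text
t 13.05 stand tcp mm [   0.3 -102.7   99.6] F [-0.2 -0.3  0. ]
```

View pics/s14.png

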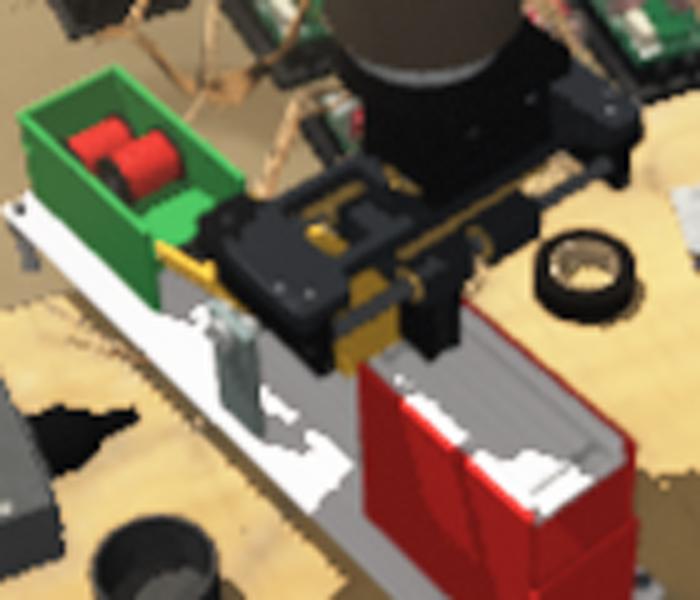

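Both bobbins are in the green chute, at (100,145) and (145,165). I'll lift straight up, well clear.

Request:
drive_tool([
  {"dx":0.003,"dy":0,"dz":-0.01,"wx":0,"wy":0,"wz":0},
  {"dx":0.005,"dy":0,"dz":-0.03,"wx":0,"wy":0,"wz":0},
  {"dx":0.005,"dy":0,"dz":-0.05,"wx":0,"wy":0,"wz":0},
  {"dx":0.005,"dy":0,"dz":-0.08,"wx":0,"wy":0,"wz":0},
  {"dx":0.005,"dy":0,"dz":-0.11,"wx":0,"wy":0,"wz":0},
  {"dx":0.005,"dy":0,"dz":-0.13,"wx":0,"wy":0,"wz":0},
  {"dx":0.005,"dy":0,"dz":-0.13,"wx":0,"wy":0,"wz":0},
  {"dx":0.005,"dy":0,"dz":-0.13,"wx":0,"wy":0,"wz":0},
  {"dx":0.005,"dy":0,"dz":-0.13,"wx":0,"wy":0,"wz":0},
  {"dx":0.005,"dy":0,"dz":-0.13,"wx":0,"wy":0,"wz":0},
], gripper=0)

```text
time_s: 14.1
tcp_pos: [0.5358, 0.0249, 0.2638]
ee_rot: [[0.265, -0.964, -0.002], [-0.964, -0.265, -0.001], [-0.0, 0.002, -1.0]]
wrist_force: [-0.2, -0.5, -1.1]
gripper_width: 0.003
```

```bash
python3 -c "
from ov import *
where()
im=cams.capture('scene')[:,:,::-1].copy();over('scene',im,(150,160,290,270),5,A[2:],'pics/s15.png')
q=(proj('scene',stand(p,np.array([[0,90,40],[0,180,36],[0,145,45]])/1000))-[150,160])*5;print(q.round())
"
```

```text
t 14.1 stand tcp mm [  -0.4 -107.7  228.4] F [-0.2 -0.5 -1.1]
[[246. 293.]
 [152. 210.]
 [187. 232.]]
```

View pics/s15.png

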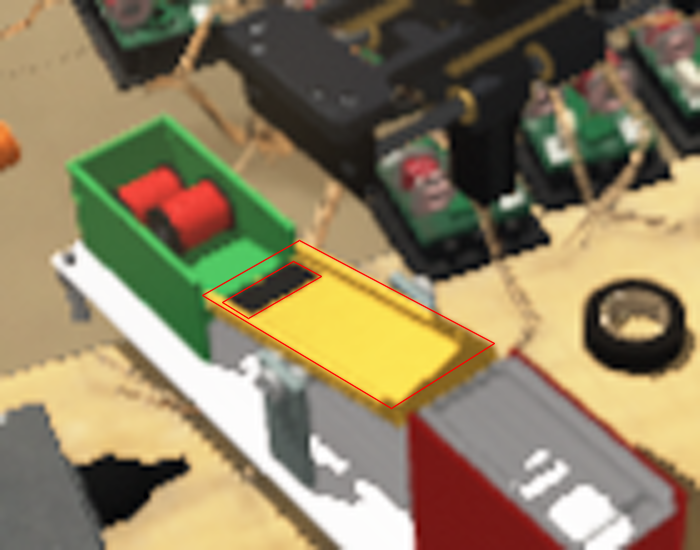

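The gate is over, both bobbins lie in the green chute at (150,190) and (195,215), and the arm is clear.

```bash
python3 -c "
from station import ticket
print(ticket.finish_job())"
```

```text
the job is handed in; nothing more can be done
None
```

I pressed the yellow gate over to green, then pushed both red bobbins along the shelf. They dropped onto the gate and rolled by themselves into the green chute. I handed the job in at about 14 s.

- **Gate:** I pressed until the force jumped to 34 N with no further motion. After lifting off, the scene picture matched the -0.30 rad outline, and it still did in the last picture.
- **Bobbins:** Both lie in the green chute in the last picture. I judged them at rest from two pictures about 1 s apart and did not measure their speed.
- **Arm:** It ended about 130 mm above its pushing height with wrist force near zero, so it was touching nothing.
- **Bystanders:** I saw none shifted in the pictures, but I did not measure their positions at the end.

One thing disagreed with the description. The shut fingertips ended about 23 mm behind the stated TCP. This showed in the scene picture, the wrist view and the press contact. I allowed for it when I set the pushing height.

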